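# Turn the trimmer's reversible knife end for end under its left-hand knob

## Task

The bench trimmer's knife has gone blunt on its leading edge and has to be turned end for end. Slacken the black clamping knob - the spindle runs clockwise, so the thread is left-handed and undoes clockwise, as its engraved arrow shows - until its white line has reached the green mark, lift the knife off the rib in its pocket and draw it out by its projecting end, and lay it flat on the bench clear of the trimmer so that you can take it by the other end. Slide it back under the clamp with the two-dot end now projecting and push it fully home, down over the rib, then turn the knob back until it is tight with its line at the red mark, and leave the tools lying about where they are.

Things in the scene. Friction and masses are not known exactly. Their poses are not given: they have to be found in the camera images.
- knob (a joint): Angle of the black ribbed clamping knob (rad, growing clockwise from above). Left-hand thread, 16 mm lead: clockwise undoes it and lifts the washer below it 2.5 mm per rad. 0: tight, white line on the knob at the red mark, which lies towards the knife; 0.2: washer just meets the knife; 2.0: line at the green mark, 4.6 mm clear above the knife; stop at 2.6. Stays where left; turns at 0.15 N m, 0.4 when tight. Needs two holds.
- knob_grip (a point): Point on the upright axis of the knob, half-way up its round barrel of 40 mm diameter and 34 mm height, 16 mm below its top; it rises with the knob. Below the barrel come a neck, 26 mm across and 9 mm tall, and the aluminium washer, 56 mm across and 5 mm thick, which does not turn; the washer's top is 28 mm below this point.
- spindle (a point): Where the axis of the fixed 12 mm spindle screw meets the pocket floor, 62 mm above the bench. Axes: z up, y outwards along the pocket to its open end (to the robot's left, up to 25 degrees askew). The trimmer is a green casting fixed to the bench, 150 x 150 x 45 mm, centred on this axis; on it a steel knife carrier 78 mm wide from y = -53 to 55 mm, closed at y = -28 by a weight 16 mm tall.
- pocket_mouth (a point): Middle of the knife pocket's floor at its open end, 55 mm from the spindle axis, 62 mm above the bench, axes as at spindle. The pocket is a straight channel 49 mm wide with walls 6 mm high, open above, and flares by about 3 mm a side over its last 12 mm; the clamping washer overhangs it from 28 mm from the axis inwards.
- knife_seat (a point): Where the knife's centre is when fully home: 40 mm from the spindle axis along the pocket, 66 mm above the bench, axes as at spindle; the closed end of its slot then meets the spindle screw. Right below, a round-topped retaining rib 2.2 mm high, 4.4 mm wide and 38 mm long lies across the pocket floor and sits in a groove, 8 mm wide and 2.8 mm deep, across the middle of the knife's underside: the knife must be raised over it to come out or go in.
- knife_centre (a point): Centre of the steel knife, 120 mm long (its y), 46 wide (x), 8 thick (z), 0.2 kg. Each end has an open slot 16 mm wide, 26 deep on the centre line. Clamped, one slot straddles the spindle screw and the other end stands 45 mm out of the carrier, free below and beside. Brown nicked long edge: worn; bright one: fresh. It starts with the one-dot end out.
- one_dot_end (a point): Point on the knife's centre line, 45 mm from its centre towards the end near which a single dark dot is engraved, half-way through the thickness; between the prongs, 15 mm from the tip.
- two_dot_end (a point): The same for the end marked with two dots, 45 mm from the knife's centre the other way.
- clear_patch (a point): Middle, on the bench top, of a patch of bare bench to the left of the trimmer, 140 mm (x) by 120 mm (y), where the knife can be laid down.
- pliers: Red-handled pliers lying on the bench, 117 x 178 x 13 mm; a bystander, to be left alone, origin at the centre of its underside.
- adjustable_wrench: Adjustable wrench, 117 x 207 x 12 mm; a bystander, to be left alone, origin at the centre of its underside.
- masking_tape: Roll of yellow masking tape lying flat, 100 mm in diameter, 25 mm tall; a bystander, to be left alone, origin at the centre of its underside.
- torch: Black torch lying down, 80 x 141 x 43 mm; a bystander, to be left alone, origin at the centre of its underside.
- hex_keys: Red folding hex-key set, 45 x 78 x 20 mm; a bystander, to be left alone, origin at the centre of its underside.
- screw_jar: Clear jar of screws with a red lid, 64 mm in diameter, 88 mm tall; a bystander, to be left alone, origin at the centre of its underside.
- tape_measure: Yellow tape measure, 75 x 89 x 34 mm; a bystander, to be left alone, origin at the centre of its underside.

How it is judged (in metres and radians):
On the way, in this order (a step that is already met when the one before it is completed fails the run):
1. the knob has been undone clockwise to the green mark (value of joint knob above 1.8 rad), for 0.1 s.
2. the knife lies flat on the bench, clear of the trimmer and let go (height (world z) of knife_centre below 0.008 m and angle between knife_centre's own z axis and vertical below 0.06 rad and contact force between knife and the fingers below 0.1 N and linear speed of knife below 0.03 m/s), for 0.1 s.
3. the knife is back in its seat end for end, fully home, the two-dot end projecting (horizontal distance between knife_centre and knife_seat below 0.005 m and z of knife_centre in the frame of knife_seat below 0.0015 m and y of two_dot_end in the frame of knife_seat above 0.038 m and angle between knife_centre's own z axis and vertical below 0.05 rad), for 0.1 s.
At the end, for the whole second after the job is handed in: The knife lies flat on its pocket floor, seated over the rib, with the two-dot end projecting, its centre within 5 mm of the seat, and the knob is turned back until the washer grips it (knob angle below 0.15 rad), everything let go (all of step 3 and value of joint knob below 0.15 rad and linear speed of knife below 0.02 m/s); the robot touches nothing.
It fails at once if a bystanding tool or jar was moved by more than 30 mm (distance of any of pliers, torch, hex_keys, tape_measure from where it was at the start of the episode above 0.03 m).
It also fails if it takes over 72 s, if anything falls off the work surface, if the arm or the gripper's body presses on something with over 40 N, if the wrist force passes 120 N, or if a joint passes its speed limit or range.

## Robot

A 6-joint arm with a two-finger parallel gripper is mounted at the origin on a cart in front of the work surface, level with it; the furniture and walls round the work are solid. World frame = base frame: x ahead of the robot, y to its left, z up, the work surface at z = 0. Lengths are in mm, angles in rad, forces in N, time in s.
With the tool pointing down it reaches from about 350 to 975 mm from the base axis. Payload 7.1 kg.
Tool frame: the origin (TCP) lies at the very end of the fingers, on their centre line; the grasp point (between the pads) lies grasp_offset behind it (grasp_offset is the distance from the TCP to the grasp point, in mm); z points along the fingers, y is the line along which they close (so a half turn about z gives the same grasp; the last joint's range is limited). The gripper opens to 88 mm and grips with 3 to 60 N. Pads are 20 mm wide; open, the fingers measure 115 mm over their backs; the gripper's body (75 mm by 178 mm) begins 61 mm behind the grasp point.
Start: joints at [-1.318, 0.423, 1.63, -0, 1.089, -0.019], TCP at [167.81, -602.034, 222.675] pointing down, gripper open.
Joint ranges: [-3, 3], [-0.9, 2.11], [0.09, 2.58], [-1.31, 4.45], [0.11, 2.69], [-2.54, 2.54]. Speed limits (rad/s): [2.39, 2.39, 3.01, 3.14, 3.14, 3.14].

## Interface

Orientations are given as a 3x3 rotation matrix whose columns are the frame's x, y, z axes.
In Python, from station import get_obs, grab_frame, finish_job, grasp_offset gives the robot as it stands.
- The arm moves only by the shell command python3 -m creep 'ROWS' [FORCE]. ROWS is text: rows parted by semicolons, each of 5 numbers parted by spaces: the shift along the tool's x, y, z in mm, then the turn about the tool's z in rad, then the closure, from -1 (fully open) to 1 (shut). In form: tx ty tz roll fingers; .... A call has 1 to 20 rows; each row is the pose to reach, as a shift and turn from the pose commanded when the call began, along the tool's axes at that moment; what a row does not reach only later rows make up. A row lasts 1/8 s, in which the tool goes at most 62.5 mm and 10.7 degrees, less where a joint would pass 70% of its speed; a pose out of reach is approached as far as the arm can. A call with a gripper value outside its range is refused whole. The fingers move at their own pace and stop on an object; FORCE is the grip in N (left out, the last holds). Time passes only in rows, so rows that repeat a pose let the fingers close. It gives the time, the measured TCP pose, the force, the opening and the grip force at its end, in the units of the state.
- get_obs(): the state, without advancing time (a new reading comes with each control period).
- grab_frame(name): name is "side" or "top"; returns a dict with "img" (480x640x3 uint8, blue, green, red), "range_z" (480x640 float32, mm along the optical axis (not along the pixel's ray), 0 where there is no reading), "fx", "fy", "cx", "cy" (pixels), "position" and "orientation" of the camera in the world. Camera axes: x right, y up, looking along -z (the intrinsics and any distortion apply to the point x, -y, -z); pixel columns grow to the right and rows downward; lengths in mm; the calibration is good to about 2 mm. A picture is of the moment at which its call begins.
- finish_job(): hands the job in; it is judged then, once.
The state is a dict: "time_s": time; "qpos": joint angles; "qvel": joint speeds; "joint_torque": joint torques, N m; "tool_pos": TCP position; "tcp_rot": TCP orientation; "ft_force": force on the tool from outside, world axes, zero at the start; "moment": the same for the moment, N m; "opening": finger opening in mm; "grip_force": force on a finger pad.
Only numpy, scipy, OpenCV 4.12 (cv2) and the standard library are available. Lean on these libraries where they do the work, as an engineer would, in place of code of your own. Each camera call takes 0.05 s, during which the arm holds its last target. There are 200 camera calls.

## Working session

There is one attempt and no reset: what is moved stays moved. The work goes in short steps, Python scripts to look and compute and a shell command to move; the robot and the scene stay as the last step left them, time stands still between calls to the robot, and variables do not carry over. Pictures are saved under pics/ and viewed, at most 10 in all, crops included, and the job is handed in when it is done.

```bash
mkdir -p pics; ls; python3 - <<'E'
from station import *
import cv2, numpy as np
print(grasp_offset); o=get_obs(); print(o)
for n in("top","side"):
    f=grab_frame(n); cv2.imwrite(f"pics/{n}0.png",f["img"]); print(n,{k:v for k,v in f.items() if k not in("img","range_z")})
    np.savez(f"{n}0.npz",**f)
E
```

```text
pics
18.700000000000003
{'time_s': 0.0, 'qpos': array([-1.31797637e+00,  4.23845412e-01,  1.63067763e+00,  2.87915291e-05,
        1.08858207e+00, -1.89838583e-02]), 'qvel': array([ 0.00031354,  0.00067009, -0.00018177, -0.00028031, -0.00028501,
       -0.00034517]), 'joint_torque': array([ 3.42784479e-03, -5.44618607e+01, -2.73661155e+01,  6.46747020e-02,
        2.28557893e-02, -1.50564260e-04]), 'tool_pos': array([ 167.69870804, -601.51382491,  221.90369586]), 'tcp_rot': array([[ 9.63291794e-01,  2.68456319e-01, -3.53621865e-04],
       [ 2.68456546e-01, -9.63290673e-01,  1.47076017e-03],
       [ 5.41942178e-05, -1.51170331e-03, -9.99998856e-01]]), 'ft_force': array([0.04560625, 1.05107809, 0.17146933]), 'moment': array([ 0.03219459, -0.01867577, -0.0315282 ]), 'grip_force': 0.0, 'opening': 87.81626144423393}
top {'fx': 513.9622783157105, 'fy': 513.9622783157105, 'cx': 313.67329201611415, 'cy': 246.70483534477694, 'position': array([ 330.01748858,  246.96773331, 1264.31219782]), 'orientation': array([[-5.54644793e-04,  9.88412242e-01, -1.51792401e-01],
       [-9.99998779e-01, -3.26500566e-04,  1.52792207e-03],
       [ 1.46065657e-03,  1.51793063e-01,  9.88411216e-01]])}
side {'fx': 509.61342294052116, 'fy': 509.61342294052116, 'cx': 336.46575373619123, 'cy': 241.68893541378847, 'position': array([ 420.25743388, -512.83113898,  774.74433124]), 'orientation': array([[ 0.99707347,  0.04313731, -0.06311624],
       [-0.07560141,  0.67898502, -0.73024911],
       [ 0.011354  ,  0.73288369,  0.6802592 ]])}
```

View pics/top0.png

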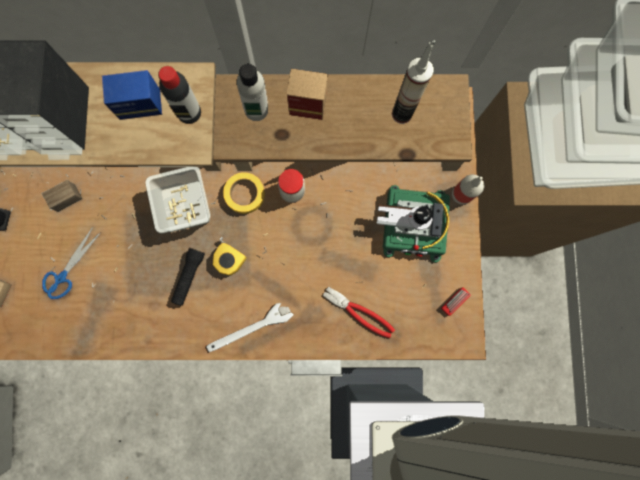

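View pics/side0.png

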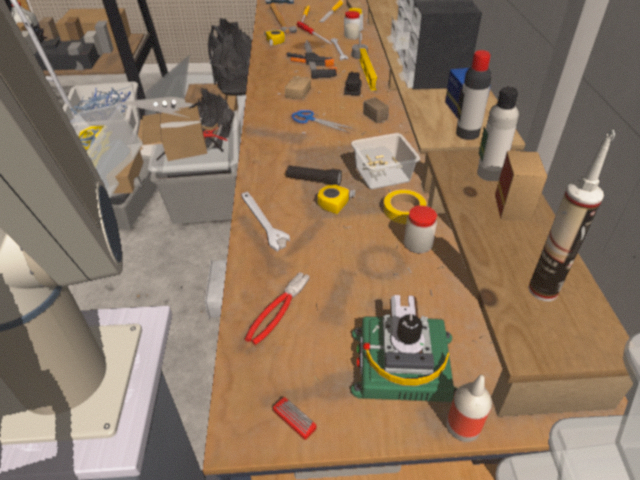

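```bash
cat > h.py <<'E'
import numpy as np, cv2
from station import *
def cloud(f):
    v,u=np.mgrid[0:480,0:640]; z=f["range_z"]
    p=np.stack([(u-f["cx"])/f["fx"]*z,-(v-f["cy"])/f["fy"]*z,-z],-1)
    w=p@np.array(f["orientation"]).T+np.array(f["position"]); w[z<=0]=np.nan
    return w
def pix(f,P):
    p=(np.array(P,float)-f["position"])@np.array(f["orientation"]); z=-p[...,2]
    return np.stack([f["cx"]+f["fx"]*p[...,0]/z,f["cy"]-f["fy"]*p[...,1]/z],-1)
def ray(f,u,v,h):
    d=np.array(f["orientation"])@np.array([(u-f["cx"])/f["fx"],-(v-f["cy"])/f["fy"],-1]); p=np.array(f["position"])
    return p+d*(h-p[2])/d[2]
E
python3 - <<'E'
from h import *
for n,(u0,v0,w,h) in (("top",(370,170,100,100)),("side",(345,285,120,120))):
    f=dict(np.load(f"{n}0.npz")); W=cloud(f); img=f["img"]
    c=cv2.resize(img[v0:v0+h,u0:u0+w],None,fx=6 if n=="top" else 5,fy=6 if n=="top" else 5,interpolation=cv2.INTER_CUBIC); cv2.imwrite(f"pics/{n}c.png",c)
    R=W[v0:v0+h,u0:u0+w]; g=img[v0:v0+h,u0:u0+w].astype(int)
    print(n,"bench z",np.nanmedian(W[260:300,300:320,2]) if n=="top" else np.nanmedian(W[340:400,300:340,2]))
    s=g.max(-1); black=(s<60)&(R[...,2]>110)&(R[...,2]<135)
    P=R[black]; print("knob top",len(P),P.min(0),P.max(0),np.median(P,0))
    st=(g.min(-1)>120)&(R[...,2]>62)&(R[...,2]<78)
    P=R[st]; print("steel",len(P),P.min(0),P.max(0))
    gr=(g[...,1]>g[...,2]+25)&(g[...,1]>g[...,0]+15)&(R[...,2]>35)&(R[...,2]<55)
    P=R[gr][:,:2].astype(np.float32); print("green",len(P),np.median(R[gr][:,2]),cv2.minAreaRect(P))
E
```

```text
top bench z -0.9439695706432758
knob top 165 [563.79921633 -24.82412094 110.26194386] [600.52250879  13.59921411 122.57728374] [581.43444975  -5.48952655 116.99049519]
steel 711 [543.61890647 -35.13089601  62.1085588 ] [627.52805212  94.85325319  77.84051826]
green 1114 42.656146157541116 ((583.367919921875, -6.3353729248046875), (147.36346435546875, 149.37493896484375), 83.49102783203125)
side bench z 0.9726977290108607
knob top 256 [567.16558576 -29.43700149 110.02200049] [602.17536925   5.95211604 123.17250626] [584.07025719 -15.97031714 119.1181639 ]
steel 1110 [543.51779024 -65.57965413  62.12159168] [630.14613442  95.23744767  77.9608087 ]
green 1988 44.000374713247425 ((586.4990234375, -10.796775817871094), (146.7952423095703, 147.738525390625), 83.56060028076172)
```

View pics/topc.png

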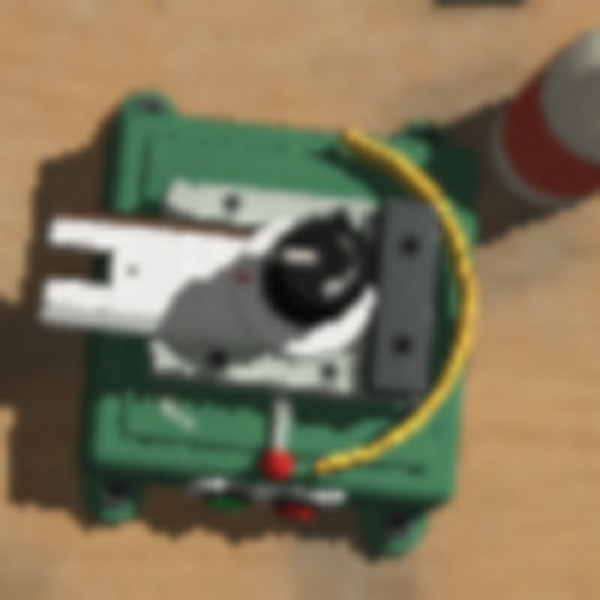

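View pics/sidec.png

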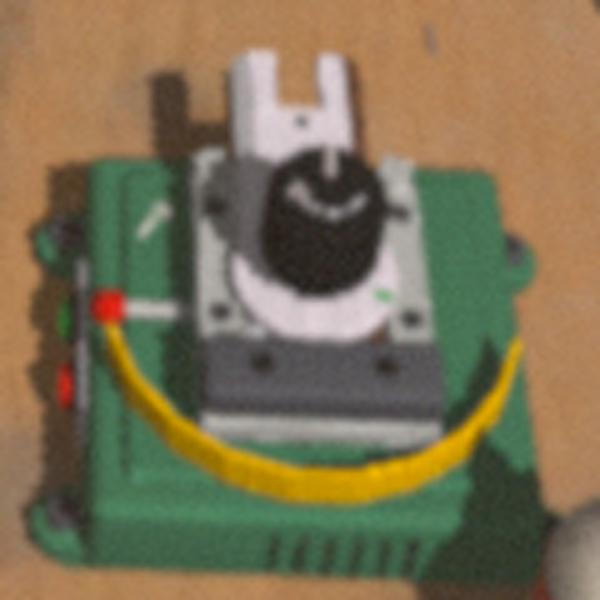

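```bash
cat >> h.py <<'E'
def rect(f,thr,z,c,yaw,ymin=60,ymax=112,K=8):
    """fit knife outline beyond pocket mouth, upsampled; returns tip frame estimate"""
    img=f["img"]; 
    ex=np.array([np.cos(yaw),np.sin(yaw)]); ey=np.array([-ex[1],ex[0]])
    # rectify to 2 px/mm plane at height z
    ys=np.arange(ymin,ymax,.5); xs=np.arange(-40,40,.5)
    X,Y=np.meshgrid(xs,ys)
    P=np.stack([c[0]+X*ex[0]+Y*ey[0],c[1]+X*ex[1]+Y*ey[1],np.full_like(X,z)],-1)
    uv=pix(f,P).astype(np.float32)
    return cv2.remap(img,uv[...,0],uv[...,1],cv2.INTER_CUBIC),P
E
python3 - <<'E'
from h import *
out=[]
for n in("top","side"):
    f=dict(np.load(f"{n}0.npz")); W=cloud(f); img=f["img"]
    for hz,nm in((70,"knife"),):
        yaw=np.radians(-6.5)
        c=(583,-7)
        r,P=rect(f,0,70,c,yaw,-60,115); cv2.imwrite(f"pics/r_{n}.png",r)
        out.append(cv2.resize(r[::-1],None,fx=2,fy=2))
        s=r.min(-1); m=((s>150)&(P[...,2]>0)).astype(np.uint8); m[:(62+60)*2]=0
        nn,l,st,_=cv2.connectedComponentsWithStats(m); k=1+np.argmax(st[1:,4])
        pts=P[l==k][:,:2].astype(np.float32); print(n,cv2.minAreaRect(pts),pts[:,1].max(), st[k])
        print(cv2.boxPoints(cv2.minAreaRect(pts)))
    # knob top circle: black in rectified at z=119
    r,P=rect(f,0,119,c,yaw,-60,60); out.append(cv2.resize(r[::-1],None,fx=2,fy=2))
    hsv=cv2.cvtColor(img,cv2.COLOR_BGR2HSV)
    ye=(hsv[...,0]>18)&(hsv[...,0]<32)&(hsv[...,1]>170)&(hsv[...,2]>120)&(np.linalg.norm(W[...,:2]-c,axis=-1)<110)
    print("yellow z",np.nanpercentile(W[ye][:,2],[2,25,50,75,98]),ye.sum())
h=max(o.shape[0] for o in out)
o=np.hstack([cv2.copyMakeBorder(x,0,h-x.shape[0],0,8,cv2.BORDER_CONSTANT) for x in out]); print(o.shape)
cv2.imwrite("pics/rect.png",cv2.resize(o,None,fx=.6,fy=.6))
E
```

```text
top ((589.7138671875, 74.0107192993164), (38.500003814697266, 40.000057220458984), 83.49999237060547) 94.55202 [  35  244   81   78 4682]
[[567.66327  57.14853]
 [607.4062   52.62039]
 [611.76447  90.87291]
 [572.02155  95.40105]]
yellow z [44.34270941 56.73946594 59.27510501 61.1663796  63.12107928] 50
side ((592.9712524414062, 73.89120483398438), (39.00000762939453, 39.50005340576172), 83.49999237060547) 94.7658 [  42  244   80   79 4350]
[[571.14075   56.75232 ]
 [610.38684   52.280777]
 [614.80176   91.03009 ]
 [575.55566   95.50163 ]]
yellow z [45.13119498 52.17125395 57.5002718  61.45408501 63.96227621] 556
(700, 1312, 3)
```

View pics/rect.png

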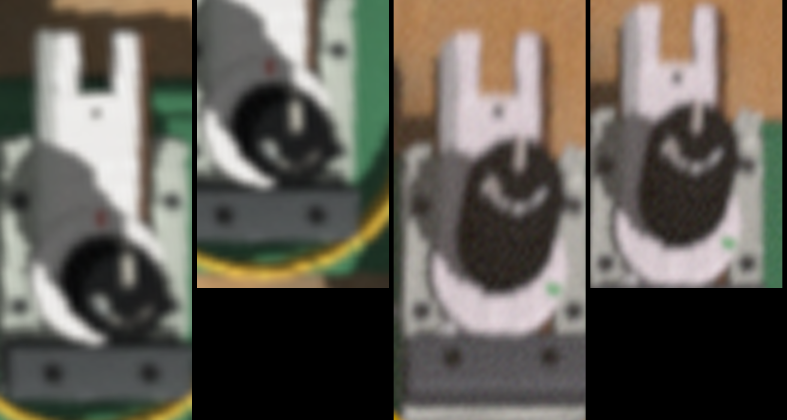

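```bash
cat >> h.py <<'E'
YAW=np.radians(-6.5); SP=np.array([584.3,-6.3])
EX=np.array([np.cos(YAW),np.sin(YAW)]); EY=np.array([-EX[1],EX[0]])
def loc(x,y): return SP+x*EX+y*EY
def goto(x,y,z,psi):
    """delta in tool axes from the measured pose; psi=angle of tool x axis"""
    o=get_obs(); R=o["tcp_rot"]; d=R.T@(np.array([x,y,z])-o["tool_pos"])
    p=np.arctan2(R[1,0],R[0,0])
    print("d tool",d.round(1),"roll",round(-(psi-p),3),"psi",round(p,4),"pos",o["tool_pos"].round(2),"t",round(o["time_s"],2),"F",o["ft_force"].round(1),"M",o["moment"].round(2),"open",round(o["opening"],1),"grip",round(o["grip_force"],1),"q6",o["qpos"][5].round(3))
E
python3 - <<'E'
from h import *
for n,L in (("top",{"bottle":(470,188),"shelf":(330,150),"jar":(291,180),"tape":(243,212),"plierstip":(328,292),"stain":(312,225),"hex":(456,301),"tm":(228,258)}),("side",{"bottle":(478,382),"bottlemid":(470,405),"shelf":(470,250),"jar":(423,215),"shelfedge":(505,400),"plierstip":(305,277)})):
    W=cloud(dict(np.load(n+"0.npz")))
    for k,(u,v) in L.items(): print(n,k,np.nanmedian(W[v-1:v+2,u-1:u+2].reshape(-1,3),0).round(0))
    # max height in the annulus around the spindle
    d=np.linalg.norm(W[...,:2]-SP,axis=-1)
    print(n,[ (a,int(np.nanpercentile(W[(d>a)&(d<a+20)][:,2],99.5))) for a in range(30,130,20)])
    m=(abs(W[...,0]-560)<70)&(abs(W[...,1]-185)<80); print("patch z",np.nanpercentile(W[m][:,2],[1,50,99]))
th=np.pi/2+YAW
goto(*SP,160,YAW+np.pi*5/6)
E
```

```text
top bottle [ 647. -119.  101.]
top shelf [730. 207. 124.]
top jar [670. 299.  88.]
top tape [610. 421.  10.]
top plierstip [412. 210.   6.]
top stain [579. 249.   1.]
top hex [389. -99.  18.]
top tm [492. 452.  33.]
top [(30, 80), (50, 79), (70, 71), (90, 70), (110, 127)]
patch z [-6.86376847 -1.05930796  4.9961302 ]
side bottle [ 658. -135.  139.]
side bottlemid [ 650. -147.   98.]
side shelf [724. 145. 128.]
side jar [671. 294.  89.]
side shelfedge [ 723. -119.   54.]
side plierstip [419. 206.  10.]
side [(30, 80), (50, 80), (70, 72), (90, 71), (110, 127)]
patch z [-2.22142938  1.02447803  4.19779639]
d tool [ 561.1 -461.5   62.6] roll -2.233 psi 0.2717 pos [ 167.7  -601.57  221.98] t 0.1 F [ 0.9  0.9 -0.1] M [ 0.04 -0.04 -0.02] open 87.8 grip 0.0 q6 -0.019
```

```bash
python3 -m creep '561 -461.5 0 -2.233 -1;561 -461.5 0 -2.233 -1;561 -461.5 0 -2.233 -1;561 -461.5 0 -2.233 -1;561 -461.5 0 -2.233 -1;561 -461.5 0 -2.233 -1;561 -461.5 0 -2.233 -1;561 -461.5 0 -2.233 -1;561 -461.5 0 -2.233 -1;561 -461.5 0 -2.233 -1;561 -461.5 0 -2.233 -1;561 -461.5 0 -2.233 -1;561 -461.5 0 -2.233 -1;561 -461.5 0 -2.233 -1;561 -461.5 0 -2.233 -1;561 -461.5 0 -2.233 -1;561 -461.5 0 -2.233 -1' 50; python3 -c "
from h import *
goto(*SP,85,YAW+np.pi*5/6)"
```

```text
time_s: 2.22
tool_pos: [584.1, -7.5, 222.8]
tcp_rot: [[-0.803, 0.596, 0.0], [0.596, 0.803, -0.0], [-0.0, 0.0, -1.0]]
ft_force: [0.8, 0.3, 0.4]
opening: 87.9
grip_force: 0.0
d tool [  0.6   1.1 137.8] roll -0.001 psi 2.5035 pos [584.14  -7.51 222.84] t 2.23 F [0.8 0.3 0.4] M [ 0.05 -0.14 -0.01] open 87.9 grip 0.0 q6 -0.966
```

```bash
python3 -m creep '0.6 1.1 50 0 -1;0.6 1.1 95 0 -1;0.6 1.1 125 0 -1;0.6 1.1 137.5 0 -1;0.6 1.1 137.5 0 1;0.6 1.1 137.5 0 1;0.6 1.1 137.5 0 1;0.6 1.1 137.5 0 1;0.6 1.1 137.5 0 1;0.6 1.1 137.5 0 1' 8; python3 -c "
from h import *
goto(*SP,85,YAW+np.pi*5/6)"
```

```text
time_s: 3.48
tool_pos: [584.2, -6.2, 85.6]
tcp_rot: [[-0.804, 0.594, -0.001], [0.594, 0.804, -0.001], [-0.0, -0.001, -1.0]]
ft_force: [-2.7, -3.7, 5.9]
opening: 39.7
grip_force: 8.0
d tool [-0.1  0.   0.6] roll 0.001 psi 2.5053 pos [584.17  -6.24  85.56] t 3.48 F [-2.7 -3.7  5.9] M [-0.74  0.34  0.03] open 39.7 grip 8.0 q6 -0.964
```

```bash
python3 -m creep '0 -0.4 0 0 1;0 -0.4 0 0 1;0 -0.4 0 0 1;0 -0.4 -0.2 0.08 1;0 -0.4 -0.4 0.16 1;0 -0.4 -0.6 0.24 1;0 -0.4 -0.8 0.32 1;0 -0.4 -1 0.4 1' 55; python3 -c "
from h import *
goto(*SP,85,YAW+np.pi*5/6)"
```

```text
time_s: 4.47
tool_pos: [584.3, -6.1, 86.3]
tcp_rot: [[-0.507, 0.862, 0.0], [0.862, 0.507, -0.0], [-0.0, -0.0, -1.0]]
ft_force: [-0.7, -2.1, 2.0]
opening: 39.5
grip_force: 55.0
d tool [-0.2 -0.1  1.3] roll -0.402 psi 2.1026 pos [584.31  -6.11  86.31] t 4.47 F [-0.7 -2.1  2. ] M [-0.35  0.05  0.19] open 39.5 grip 55.0 q6 -0.562
```

```bash
python3 -m creep '0 0 -0.3 0.11 1;0 0 -0.6 0.22 1;0 0 -0.8 0.33 1;0 0 -1.1 0.44 1;0 0 -1.4 0.55 1;0 0 -1.7 0.66 1;0 0 -1.9 0.77 1;0 0 -2.2 0.88 1;0 0 -2.5 0.99 1;0 0 -2.8 1.1 1;0 0 -3 1.21 1;0 0 -3.3 1.32 1;0 0 -3.6 1.43 1;0 0 -3.9 1.54 1;0 0 -4.1 1.65 1;0 0 -4.5 1.8 1;0 0 -4.5 1.8 1' 55; python3 -c "
from h import *
goto(*SP,85,YAW+np.pi*5/6)"
```

```text
time_s: 6.6
tool_pos: [585.0, -6.4, 90.9]
tcp_rot: [[0.954, 0.301, 0.002], [0.301, -0.954, -0.001], [0.001, 0.001, -1.0]]
ft_force: [1.2, -5.1, 1.1]
opening: 39.5
grip_force: 55.0
d tool [-0.6 -0.3  5.9] roll -2.199 psi 0.306 pos [585.    -6.4   90.94] t 6.6 F [ 1.2 -5.1  1.1] M [-0.88 -0.26 -0.1 ] open 39.5 grip 55.0 q6 1.234
```

```bash
python3 -m creep '0 0 0 0 -1;0 0 0 0 -1;0 0 0 0 -1;0 0 -30 0 -1;0 0 -60 0 -1;0 0 -60 0 -1' 30; python3 -c "
from h import *
goto(*loc(0,87),50,YAW+np.pi/2)"
```

```text
time_s: 7.35
tool_pos: [585.8, -5.8, 152.8]
tcp_rot: [[0.954, 0.301, 0.004], [0.301, -0.954, 0.0], [0.004, 0.001, -1.0]]
ft_force: [-0.9, -0.1, 0.6]
opening: 87.4
grip_force: 0.0
d tool [ 33.4 -79.6 102.8] roll -1.152 psi 0.3054 pos [585.78  -5.81 152.77] t 7.35 F [-0.9 -0.1  0.6] M [-0.03  0.   -0.03] open 87.4 grip 0.0 q6 1.235
```

```bash
python3 -m creep '33.4 -79.6 0 -1.152 -1;33.4 -79.6 0 -1.152 -1;33.4 -79.6 0 -1.152 -1;33.4 -79.6 0 -1.152 -1;33.4 -79.6 0 -1.152 -1;33.4 -79.6 0 -1.152 -1;33.4 -79.6 0 -1.152 -1;33.4 -79.6 0 -1.152 -1' 30; python3 - <<'E'
from h import *
goto(*loc(0,87),50,YAW+np.pi/2)
f=grab_frame("side"); o=[]
for z in(124,80,70): o.append(rect(f,0,z,SP,YAW,-60,115)[0][::-1])
cv2.imwrite("pics/a1.png",cv2.resize(np.hstack(o),None,fx=1.6,fy=1.6))
E
```

```text
time_s: 8.35
tool_pos: [591.8, 80.0, 150.0]
tcp_rot: [[0.117, 0.993, -0.001], [0.993, -0.117, -0.0], [-0.0, -0.001, -1.0]]
ft_force: [-0.4, 0.3, -0.0]
opening: 87.4
grip_force: 0.0
d tool [  0.4   2.4 100. ] roll -0.003 psi 1.4539 pos [591.81  80.01 149.98] t 8.35 F [-0.4  0.3 -0. ] M [-0.06 -0.1   0.02] open 87.4 grip 0.0 q6 0.231
```

View pics/a1.png

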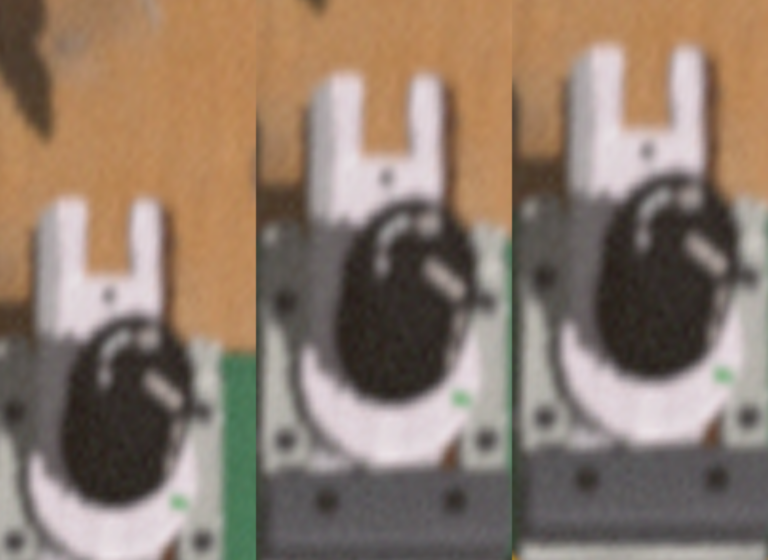

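```bash
python3 - <<'E'
from h import *
def ang(f,z,rmax=17):
    r,P=rect(f,0,z,SP,YAW,-40,40); r=cv2.resize(r,None,fx=2,fy=2)
    return r[::-1]
fs=[(dict(np.load("side0.npz")),119),(grab_frame("side"),124.3),(dict(np.load("top0.npz")),119),(grab_frame("top"),124.3)]
o=[ang(f,z) for f,z in fs]
cv2.imwrite("pics/a2.png",np.vstack([np.hstack(o[:2]),np.hstack(o[2:])])[:, :])
print(o[0].shape)
E
```

```text
(320, 320, 3)
```

View pics/a2.png

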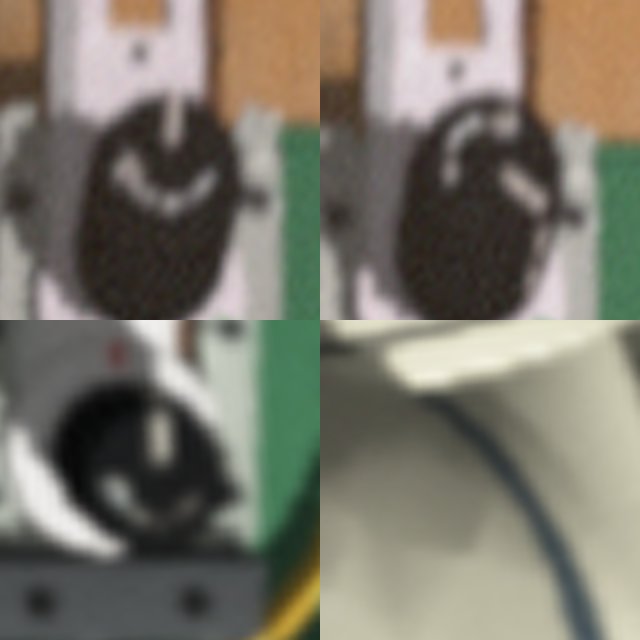

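```bash
python3 -m creep '0.4 2.4 50 -0.003 -1;0.4 2.4 85 -0.003 -1;0.4 2.4 99.5 -0.003 -1;0.4 2.4 99.5 -0.003 -1;0.4 2.4 99.5 -0.003 0.2;0.4 2.4 99.5 -0.003 1;0.4 2.4 99.5 -0.003 1;0.4 2.4 99.5 -0.003 1;0.4 2.4 99.5 -0.003 1' 6; python3 -c "
from h import *
goto(*loc(0,87),50,YAW+np.pi/2)"
```

```text
time_s: 9.62
tool_pos: [594.7, 80.2, 51.4]
tcp_rot: [[0.111, 0.994, 0.0], [0.994, -0.111, 0.0], [0.0, 0.0, -1.0]]
ft_force: [-0.5, 0.5, 0.5]
opening: 46.1
grip_force: 6.0
d tool [-0.1 -0.6  1.4] roll 0.002 psi 1.4597 pos [594.73  80.15  51.38] t 9.62 F [-0.5  0.5  0.5] M [-0.01 -0.07 -0.07] open 46.1 grip 6.0 q6 0.225
```

```bash
python3 -m creep '0 -0.3 0 0 -0.2;0 -0.3 2.5 0 -0.2;0 -0.3 2.5 0 1;0 -0.3 2.5 0 1;0 -0.3 2.5 0 1;0 -0.3 2.5 0 1' 55; python3 -c "
from h import *
goto(*loc(0,87),50,YAW+np.pi/2)"; python3 -m creep '0 0 -1 0 1;0 0 -2 0 1;0 0 -3.3 0 1;0 0 -3.3 0 1' 55; python3 -c "
from h import *
goto(*loc(0,87),50,YAW+np.pi/2)"
```

```text
time_s: 10.38
tool_pos: [594.2, 80.1, 48.6]
tcp_rot: [[0.111, 0.994, -0.0], [0.994, -0.111, -0.0], [-0.0, -0.0, -1.0]]
ft_force: [-0.0, -1.8, -1.5]
opening: 45.3
grip_force: 55.0
d tool [ 0.  -0.  -1.4] roll 0.002 psi 1.4598 pos [594.18  80.12  48.57] t 10.38 F [-0.  -1.8 -1.5] M [-0.03 -0.03 -0.03] open 45.3 grip 55.0 q6 0.225
time_s: 10.88
tool_pos: [594.5, 80.2, 52.2]
tcp_rot: [[0.111, 0.994, 0.0], [0.994, -0.111, 0.0], [0.0, 0.0, -1.0]]
ft_force: [-0.5, 0.7, -2.3]
opening: 45.4
grip_force: 55.0
d tool [-0.1 -0.3  2.2] roll 0.002 psi 1.4598 pos [594.5   80.19  52.16] t 10.88 F [-0.5  0.7 -2.3] M [ 0.12 -0.11 -0.02] open 45.4 grip 55.0 q6 0.225
```

```bash
python3 -m creep '5 0 0 0 1;10 0 0 0 1;20 0 0 0 1;30 0 0 0 1' 55;python3 -m creep '12 0 0 0 1;24 0 0 0 1;40 0 0 0 1;55 0 0 0 1;55 0 -15 0 1;55 0 -40 0 1;55 0 -40 0 1' 55; python3 -c "
from h import *
goto(500,190,70,1.4598+np.pi/2)"
```

```text
time_s: 11.38
tool_pos: [597.8, 110.8, 52.0]
tcp_rot: [[0.111, 0.994, 0.0], [0.994, -0.111, 0.0], [0.0, 0.0, -1.0]]
ft_force: [0.8, -0.8, -2.0]
opening: 45.2
grip_force: 55.0
time_s: 12.25
tool_pos: [605.5, 164.8, 94.6]
tcp_rot: [[0.111, 0.994, 0.005], [0.994, -0.111, 0.001], [0.001, 0.004, -1.0]]
ft_force: [0.1, -0.6, -1.9]
opening: 45.4
grip_force: 55.0
d tool [  13.3 -107.7   24.1] roll -1.571 psi 1.4598 pos [605.48 164.84  94.57] t 12.25 F [ 0.1 -0.6 -1.9] M [ 0.09 -0.07  0.02] open 45.4 grip 55.0 q6 0.358
```

```bash
python3 -m creep '3 -25 0 -0.1 1;6 -50 0 -0.28 1;10 -80 0 -0.46 1;13.3 -107.7 0 -0.64 1;13.3 -107.7 0 -0.82 1;13.3 -107.7 0 -1 1;13.3 -107.7 0 -1.18 1;13.3 -107.7 0 -1.36 1;13.3 -107.7 0 -1.571 1;13.3 -107.7 0 -1.571 1;13.3 -107.7 30 -1.571 1;13.3 -107.7 60 -1.571 1;13.3 -107.7 75 -1.571 1;13.3 -107.7 75 -1.571 1' 55; python3 -c "
from h import *
goto(500,190,2,1.4598+np.pi/2)"
```

```text
time_s: 14.0
tool_pos: [497.5, 189.5, 16.1]
tcp_rot: [[-0.994, 0.112, -0.002], [0.112, 0.994, -0.001], [0.002, -0.001, -1.0]]
ft_force: [0.2, 0.5, -1.4]
opening: 45.7
grip_force: 55.0
d tool [-2.5  0.8 14.1] roll -0.001 psi 3.0293 pos [497.5  189.47  16.11] t 14.0 F [ 0.2  0.5 -1.4] M [ 0.02 -0.04  0.01] open 45.7 grip 55.0 q6 -1.117
```

```bash
python3 -m creep '0 0 8 0 1;0 0 14 0 1;0 0 14.8 0 1;0 0 14.8 0 1' 55; python3 -m creep '0 0 0 0 1;0 0 0 0 1;0 0 0 0 1;0 0 0 0 1' 3; python3 -c "
from h import *
goto(500,190,2,1.4598+np.pi/2)"
```

```text
time_s: 14.5
tool_pos: [498.3, 189.9, 2.3]
tcp_rot: [[-0.994, 0.111, 0.0], [0.111, 0.994, 0.0], [-0.0, 0.0, -1.0]]
ft_force: [-0.5, -0.2, -1.7]
opening: 45.4
grip_force: 55.0
time_s: 15.0
tool_pos: [498.4, 189.9, 2.3]
tcp_rot: [[-0.994, 0.111, 0.0], [0.111, 0.994, 0.0], [-0.0, 0.0, -1.0]]
ft_force: [0.3, 0.4, -2.3]
opening: 45.9
grip_force: 3.0
d tool [-1.5  0.3  0.3] roll 0.0 psi 3.0308 pos [498.43 189.87   2.31] t 15.0 F [ 0.3  0.4 -2.3] M [ 0.04 -0.23  0.04] open 45.9 grip 3.0 q6 -1.118
```

```bash
python3 -m creep '0 0 0 0 0;0 0 0 0 -0.3;0 0 0 0 -1;0 0 0 0 -1;0 0 -40 0 -1;0 0 -80 0 -1;0 0 -120 0 -1;0 0 -150 0 -1;0 0 -150 0 -1' 3; python3 - <<'E'
from h import *
goto(590,190,2,1.4598-np.pi/2)
f=grab_frame("side"); W=cloud(f); img=f["img"]
u,v=pix(f,[545,190,8]).astype(int); print(u,v)
cv2.imwrite("pics/b1.png",cv2.resize(img[v-70:v+70,u-100:u+100],None,fx=4,fy=4,interpolation=cv2.INTER_CUBIC))
g=img.astype(int)
m=(g.min(-1)>135)&(abs(W[...,0]-545)<100)&(abs(W[...,1]-190)<80)&(W[...,2]<25)
n,l,s,c=cv2.connectedComponentsWithStats(m.astype(np.uint8)); k=1+np.argmax(s[1:,4]); vv,uu=np.where(l==k)
P=np.array([ray(f,a,b,8) for a,b in zip(uu,vv)])[:,:2].astype(np.float32)
print(s[k],cv2.minAreaRect(P),np.nanpercentile(W[l==k][:,2],[5,50,95]))
E
```

```text
time_s: 16.12
tool_pos: [499.7, 190.3, 154.5]
tcp_rot: [[-0.994, 0.111, 0.005], [0.111, 0.994, 0.002], [-0.004, 0.002, -1.0]]
ft_force: [-0.0, -0.8, -0.5]
opening: 87.9
grip_force: 0.0
d tool [-89.1   9.3 152.9] roll 3.142 psi 3.0308 pos [499.7  190.32 154.47] t 16.12 F [-0.  -0.8 -0.5] M [ 0.03 -0.12  0.  ] open 87.9 grip 0.0 q6 -1.118
367 280
[ 337  276   62   20 1008] ((544.634521484375, 177.48280334472656), (49.67259216308594, 122.8851547241211), 83.70597839355469) [ 1.13765996  8.01423274 10.96094223]
```

View pics/b1.png

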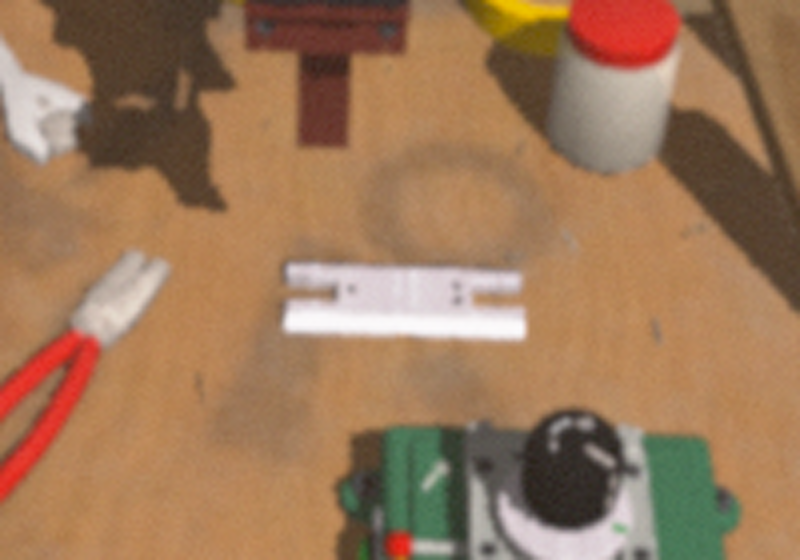

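```bash
python3 -c "
from h import *
goto(589,176.5,1.5,1.4598-np.pi/2)"; python3 -m creep '-30 -1 0 0.18 -1;-60 -2 0 0.36 -1;-90 -3.8 0 0.54 -1;-90 -3.8 0 0.72 -1;-90 -3.8 0 0.9 -1;-90 -3.8 0 1.08 -1;-90 -3.8 0 1.26 -1;-90 -3.8 0 1.44 -1;-90 -3.8 0 1.62 -1;-90 -3.8 0 1.8 -1;-90 -3.8 0 1.98 -1;-90 -3.8 0 2.16 -1;-90 -3.8 0 2.34 -1;-90 -3.8 20 2.52 -1;-90 -3.8 40 2.7 -1;-90 -3.8 60 2.88 -1;-90 -3.8 80 3.06 -1;-90 -3.8 100 3.142 -1;-90 -3.8 120 3.142 -1;-90 -3.8 120 3.142 -1' 8; python3 -c "
from h import *
goto(589,176.5,1.5,1.4598-np.pi/2)"
```

```text
d tool [-91.   -3.5 151.6] roll 3.142 psi 3.0308 pos [498.63 189.93 152.9 ] t 16.18 F [-0.6 -0.5 -0.1] M [ 0.02 -0.14 -0.01] open 87.8 grip 0.0 q6 -1.118
time_s: 18.68
tool_pos: [585.3, 175.5, 29.6]
tcp_rot: [[0.994, -0.109, -0.005], [-0.109, -0.994, -0.001], [-0.004, 0.002, -1.0]]
ft_force: [0.2, -0.5, 0.9]
opening: 87.9
grip_force: 0.0
d tool [ 3.7 -1.4 28. ] roll 0.001 psi -0.1096 pos [585.34 175.52  29.56] t 18.68 F [ 0.2 -0.5  0.9] M [ 0.05 -0.01 -0.01] open 87.9 grip 0.0 q6 1.952
```

```bash
python3 -m creep '2 -1.4 15 0 -1;2 -1.4 25 0 -1;2 -1.4 28 0 -1;2 -1.4 28 0 0.1;2 -1.4 28 0 1;2 -1.4 28 0 1;2 -1.4 28 0 1;2 -1.4 28 0 1' 5; python3 -m creep '0 0 0 0 1;0 0 0 0 1;0 0 0 0 1' 55; python3 -c "
from h import *
goto(589,176.5,1.5,1.4598-np.pi/2)"
```

```text
time_s: 19.68
tool_pos: [589.6, 177.4, 4.4]
tcp_rot: [[0.994, -0.111, 0.001], [-0.111, -0.994, 0.0], [0.001, -0.0, -1.0]]
ft_force: [0.0, 0.6, 0.9]
opening: 45.7
grip_force: 5.0
time_s: 20.05
tool_pos: [589.6, 177.3, 4.4]
tcp_rot: [[0.994, -0.111, 0.001], [-0.111, -0.994, 0.0], [0.0, -0.0, -1.0]]
ft_force: [-0.8, 0.2, 3.0]
opening: 44.9
grip_force: 54.9
d tool [-0.5  0.9  2.9] roll -0.0 psi -0.1112 pos [589.63 177.33   4.42] t 20.05 F [-0.8  0.2  3. ] M [ 0.13 -0.01  0.08] open 44.9 grip 54.9 q6 1.955
```

```bash
python3 -m creep '0 0 0 0 -0.2;0 0 0 0 -0.2;0 0 2 0 -0.2;0 0 3.2 0 -0.2;0 0 3.2 0 1;0 0 3.2 0 1;0 0 3.2 0 1' 5; python3 -m creep '0 0 0 0 1;0 0 0 0 1;0 0 0 0 1' 58; python3 -c "
from h import *
goto(589,176.5,1.5,1.4598-np.pi/2)"
```

```text
time_s: 20.92
tool_pos: [589.2, 177.2, 0.9]
tcp_rot: [[0.994, -0.111, -0.0], [-0.111, -0.994, -0.0], [-0.0, 0.0, -1.0]]
ft_force: [-0.3, -0.2, -1.6]
opening: 46.1
grip_force: 5.0
time_s: 21.3
tool_pos: [589.3, 177.2, 0.9]
tcp_rot: [[0.994, -0.111, -0.0], [-0.111, -0.994, -0.0], [-0.0, 0.0, -1.0]]
ft_force: [0.7, -0.3, -0.8]
opening: 45.3
grip_force: 57.9
d tool [-0.2  0.7 -0.6] roll -0.0 psi -0.1112 pos [589.31 177.19   0.94] t 21.3 F [ 0.7 -0.3 -0.8] M [0.07 0.02 0.03] open 45.3 grip 57.9 q6 1.955
```

```bash
python3 -m creep '0 0 -10 0 1;0 0 -30 0 1;0 0 -60 -0.1 1;0 0 -90 -0.25 1;0 0 -110 -0.42 1;0 0 -110 -0.6 1;0 0 -110 -0.78 1;0 0 -110 -0.96 1;0 0 -110 -1.14 1;0 0 -110 -1.32 1;0 0 -110 -1.48 1;0 0 -110 -1.571 1;0 0 -110 -1.571 1;0 0 -110 -1.571 1' 58; python3 - <<'E'
from h import *
goto(603.6,164.6,66.5,1.4598)
f=grab_frame("side"); W=cloud(f); o=get_obs(); p=o["tool_pos"]
t=np.array([np.cos(1.4598),np.sin(1.4598)]); s=(W[...,:2]-p[:2])@t; q=(W[...,:2]-p[:2])@np.array([t[1],-t[0]])
g=f["img"].min(-1)
m=(abs(q)<16)&(s<-10)&(s>-115)&(W[...,2]>80)&(W[...,2]<150)&(g>110)
S=s[m];Z=W[m][:,2]; print(m.sum(),S.min(),S.max(),np.polyfit(S,Z,1),np.median(Z))
E
```

```text
time_s: 23.05
tool_pos: [589.6, 177.3, 111.8]
tcp_rot: [[0.113, 0.994, 0.001], [0.994, -0.113, 0.0], [0.0, 0.001, -1.0]]
ft_force: [0.3, 0.1, -1.8]
opening: 45.4
grip_force: 57.9
d tool [-11.1  15.3  45.3] roll -0.002 psi 1.458 pos [589.58 177.32 111.82] t 23.05 F [ 0.3  0.1 -1.8] M [ 0.06 -0.04 -0.03] open 45.4 grip 57.9 q6 0.386
640 -109.01843905393598 -10.037927804185474 [2.11293802e-02 1.20508254e+02] 119.59462231415006
```

```bash
python3 -m creep '-5 8 0 -0.001 1;-11 15.3 10 -0.002 1;-11 15.3 30 -0.002 1;-11 15.3 43.5 -0.002 1;-11 15.3 43.5 -0.002 1;-11 15.3 43.5 -0.002 1' 58; python3 - <<'E'
from h import *
goto(603.6,164.6,68,1.4598)
E
```

```text
time_s: 23.85
tool_pos: [603.4, 164.8, 67.3]
tcp_rot: [[0.109, 0.994, -0.0], [0.994, -0.109, -0.0], [-0.0, -0.0, -1.0]]
ft_force: [-0.4, -0.2, -2.5]
opening: 44.9
grip_force: 57.9
d tool [-0.1  0.3 -0.7] roll 0.002 psi 1.462 pos [603.35 164.76  67.34] t 23.85 F [-0.4 -0.2 -2.5] M [ 0.1  -0.12  0.04] open 44.9 grip 57.9 q6 0.356
```

```bash
python3 -m creep '0 0.3 -0.7 0.002 1;-8 0.3 -0.7 0.002 1;-16 0.3 -0.7 0.002 1;-24 0.3 -0.7 0.002 1;-32 0.3 -0.7 0.002 1;-40 0.3 -0.7 0.002 1;-40 0.3 -0.7 0.002 1' 58; python3 - <<'E'
from h import *
goto(594.2,80.1,68,1.4598)
E
```

```text
time_s: 24.72
tool_pos: [599.4, 124.0, 68.2]
tcp_rot: [[0.111, 0.994, 0.0], [0.994, -0.111, -0.0], [-0.0, 0.0, -1.0]]
ft_force: [1.6, -0.7, -1.9]
opening: 45.5
grip_force: 57.8
d tool [-44.2  -0.3   0.2] roll -0.001 psi 1.4592 pos [599.45 123.98  68.24] t 24.73 F [ 1.6 -0.7 -1.9] M [-0.1  -0.29  0.2 ] open 45.5 grip 57.8 q6 0.297
```

```bash
python3 -m creep '-8 -0.3 0 0 1;-16 -0.3 0 0 1;-24 -0.3 0 0 1;-32 -0.3 0 0 1;-38 -0.3 0 0 1;-38 -0.3 0 0 1' 58; python3 - <<'E'
from h import *
goto(594.2,80.1,68,1.4598)
E
```

```text
time_s: 25.48
tool_pos: [594.8, 86.3, 68.2]
tcp_rot: [[0.111, 0.994, 0.0], [0.994, -0.111, -0.001], [-0.001, 0.0, -1.0]]
ft_force: [2.7, -1.3, -1.5]
opening: 45.5
grip_force: 57.8
d tool [-6.2  0.   0.2] roll -0.0 psi 1.4596 pos [594.85  86.26  68.2 ] t 25.48 F [ 2.7 -1.3 -1.5] M [-0.25 -0.57  0.32] open 45.5 grip 57.8 q6 0.236
```

```bash
python3 -m creep '-1.5 0 0 0 1;-3 0 0 0 1;-4.5 0 0 0 1;-4.5 0 0 0 1' 58;python3 -m creep '-1 0 0 0 1;-2 0 0 0 1;-2 0 0 0 1' 58; python3 - <<'E'
from h import *
goto(594.2,80.1,68,1.4598)
E
```

```text
time_s: 25.98
tool_pos: [594.4, 82.6, 68.2]
tcp_rot: [[0.111, 0.994, 0.0], [0.994, -0.111, 0.0], [0.0, 0.0, -1.0]]
ft_force: [3.6, 0.7, -2.6]
opening: 45.1
grip_force: 57.8
time_s: 26.35
tool_pos: [594.2, 80.5, 68.2]
tcp_rot: [[0.111, 0.994, 0.0], [0.994, -0.111, -0.0], [-0.0, 0.0, -1.0]]
ft_force: [3.5, 1.3, -2.1]
opening: 44.9
grip_force: 57.8
d tool [-0.4  0.1  0.2] roll 0.0 psi 1.4598 pos [594.18  80.53  68.21] t 26.35 F [ 3.5  1.3 -2.1] M [ 0.27 -0.75  0.32] open 44.9 grip 57.8 q6 0.226
```

```bash
python3 -m creep '-1 0 0 0 1;-2 0 0 0 1;-2 0 0 0 1' 58;python3 -m creep '-1 0 0 0 1;-2 0 0 0 1;-2 0 0 0 1' 58; python3 - <<'E'
from h import *
goto(594.2,80.1,68,1.4598)
E
```

```text
time_s: 26.72
tool_pos: [594.0, 79.1, 68.3]
tcp_rot: [[0.111, 0.994, 0.0], [0.994, -0.111, 0.001], [0.001, 0.0, -1.0]]
ft_force: [3.8, 4.6, -1.6]
opening: 45.8
grip_force: 57.8
time_s: 27.1
tool_pos: [594.2, 78.8, 68.5]
tcp_rot: [[0.112, 0.994, 0.001], [0.994, -0.112, 0.003], [0.003, 0.001, -1.0]]
ft_force: [4.3, 11.5, -1.5]
opening: 45.5
grip_force: 57.8
d tool [ 1.3 -0.1  0.5] roll -0.001 psi 1.4588 pos [594.16  78.79  68.47] t 27.1 F [ 4.3 11.5 -1.5] M [ 2.32 -0.78  0.3 ] open 45.5 grip 57.8 q6 0.22
```

```bash
python3 -m creep '1.2 0 0 0 1;1.2 0 1.5 0 1;1.2 0 3 0 1;1.2 0 3 0 1' 58; python3 -m creep '0 0 1 0 1;0 0 2 0 1;0 0 2 0 1' 58; python3 - <<'E'
from h import *
goto(594.2,80.1,68,1.4598)
E
```

```text
time_s: 27.6
tool_pos: [594.2, 78.9, 65.7]
tcp_rot: [[0.111, 0.994, 0.001], [0.994, -0.111, 0.001], [0.002, 0.001, -1.0]]
ft_force: [3.0, 6.9, 1.8]
opening: 45.2
grip_force: 57.8
time_s: 27.98
tool_pos: [594.3, 79.0, 63.8]
tcp_rot: [[0.111, 0.994, 0.001], [0.994, -0.111, 0.001], [0.002, 0.001, -1.0]]
ft_force: [3.6, 6.5, 3.5]
opening: 45.3
grip_force: 57.8
d tool [ 1.1 -0.2 -4.2] roll -0.0 psi 1.4595 pos [594.27  78.96  63.79] t 27.98 F [3.6 6.5 3.5] M [ 1.03 -0.57  0.22] open 45.3 grip 57.8 q6 0.222
```

```bash
python3 -m creep '0.3 0 0.6 0 1;0.3 0 1.2 0 1;0.3 0 1.2 0 1' 58; python3 - <<'E'
from h import *
goto(594.2,80.1,68,1.4598)
E
```

```text
time_s: 28.35
tool_pos: [594.2, 79.0, 62.5]
tcp_rot: [[0.111, 0.994, 0.001], [0.994, -0.111, 0.001], [0.001, 0.001, -1.0]]
ft_force: [3.3, 5.8, 1.0]
opening: 45.3
grip_force: 57.8
d tool [ 1.1 -0.1 -5.5] roll -0.0 psi 1.4596 pos [594.22  78.99  62.53] t 28.35 F [3.3 5.8 1. ] M [ 0.8  -0.62  0.23] open 45.3 grip 57.8 q6 0.222
```

```bash
python3 -m creep '0 0 0 0 1;0 0 0 0 0;0 0 0 0 -1;0 0 0 0 -1;0 0 -30 0 -1;40 0 -80 0 -1;80 0 -100 0 -1;80 0 -100 0 -1' 5; python3 - <<'E'
from h import *
goto(*SP,91,0.306)
f=grab_frame("side"); W=cloud(f)
d=W[...,:2]-SP; x=d@EX; y=d@EY; g=f["img"].min(-1)
m=(abs(x)<20)&(y>30)&(y<105)&(W[...,2]>58)&(W[...,2]<85)&(g>120)
print(m.sum(),np.polyfit(y[m],W[m][:,2],1),np.median(W[m][:,2]), np.polyval(np.polyfit(y[m],W[m][:,2],1),40))
f0=dict(np.load("side0.npz")); W=cloud(f0)
d=W[...,:2]-SP; x=d@EX; y=d@EY; g=f0["img"].min(-1)
m=(abs(x)<20)&(y>30)&(y<105)&(W[...,2]>58)&(W[...,2]<85)&(g>120)
print(m.sum(),np.polyfit(y[m],W[m][:,2],1),np.median(W[m][:,2]),np.polyval(np.polyfit(y[m],W[m][:,2],1),40))
o=[rect(q,0,70,SP,YAW,-60,115)[0][::-1] for q in (f0,f)]
cv2.imwrite("pics/c1.png",cv2.resize(np.hstack(o),None,fx=1.6,fy=1.6))
E
```

```text
time_s: 29.35
tool_pos: [603.7, 159.8, 163.9]
tcp_rot: [[0.108, 0.994, 0.003], [0.994, -0.108, 0.001], [0.001, 0.003, -1.0]]
ft_force: [-0.9, -0.5, -0.1]
opening: 87.8
grip_force: 0.0
d tool [-167.3   -1.6   72.7] roll 1.156 psi 1.4624 pos [603.75 159.76 163.95] t 29.35 F [-0.9 -0.5 -0.1] M [-0.03 -0.08  0.03] open 87.8 grip 0.0 q6 0.348
275 [-1.06209544e-02  7.18375635e+01] 71.08854658274686 71.41272529069764
352 [-1.98327358e-02  7.20330269e+01] 70.74478233773186 71.23971744244098
```

View pics/c1.png

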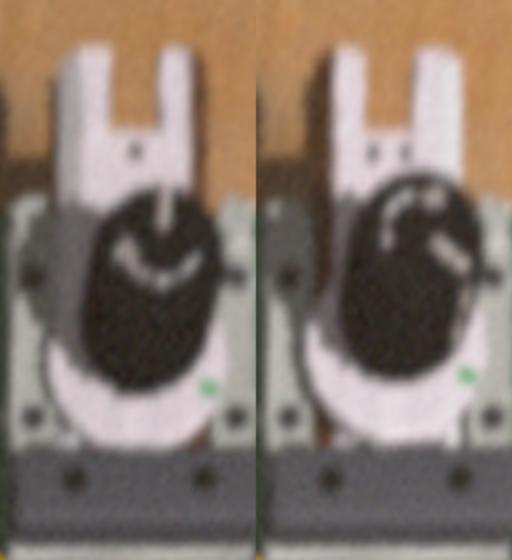

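```bash
python3 -m creep '-50 0 0 0.18 -1;-100 0 0 0.36 -1;-150 -1 0 0.54 -1;-167.3 -1.6 0 0.72 -1;-167.3 -1.6 0 0.9 -1;-167.3 -1.6 0 1.08 -1;-167.3 -1.6 0 1.156 -1;-167.3 -1.6 0 1.156 -1;-167.3 -1.6 0 1.156 -1' 8; python3 - <<'E'
from h import *
goto(584.6,-6.3,91,0.306)
E
```

```text
time_s: 30.52
tool_pos: [581.7, -9.1, 161.2]
tcp_rot: [[0.954, 0.3, -0.002], [0.3, -0.954, -0.0], [-0.002, -0.0, -1.0]]
ft_force: [0.5, 0.1, 0.4]
opening: 87.9
grip_force: 0.0
d tool [ 3.7 -1.8 70.2] roll -0.001 psi 0.3046 pos [581.71  -9.09 161.17] t 30.52 F [0.5 0.1 0.4] M [-0.07 -0.01 -0.01] open 87.9 grip 0.0 q6 1.23
```

```bash
python3 -m creep '2 -1 0 0 -1;2 -1 35 0 -1;2 -1 60 0 -1;2 -1 70 0 -1;2 -1 70 0 -1' 8; python3 - <<'E'
from h import *
goto(584.6,-6.3,91,0.306)
E
```

```text
time_s: 31.15
tool_pos: [583.9, -6.8, 91.6]
tcp_rot: [[0.954, 0.3, -0.001], [0.3, -0.954, 0.0], [-0.001, -0.0, -1.0]]
ft_force: [-0.0, -0.6, 0.5]
opening: 87.7
grip_force: 0.0
d tool [ 0.8 -0.3  0.6] roll -0.002 psi 0.3042 pos [583.95  -6.84  91.61] t 31.15 F [-0.  -0.6  0.5] M [0.01 0.04 0.01] open 87.7 grip 0.0 q6 1.235
```

```bash
python3 -m creep '0.7 -0.3 0.6 0 0;0.7 -0.3 0.6 0 1;0.7 -0.3 0.6 0 1;0.7 -0.3 0.6 0 1;0.7 -0.3 0.6 0 1' 8; python3 -m creep '0 0 0 0 1;0 0 0 0 1;0 0 0.3 -0.11 1;0 0 0.6 -0.22 1;0 0 0.8 -0.33 1;0 0 1.1 -0.44 1;0 0 1.4 -0.55 1;0 0 1.7 -0.66 1;0 0 1.9 -0.77 1;0 0 2.2 -0.88 1;0 0 2.5 -0.99 1;0 0 2.8 -1.1 1;0 0 3 -1.21 1;0 0 3.3 -1.32 1;0 0 3.6 -1.43 1;0 0 3.9 -1.54 1;0 0 4.1 -1.65 1;0 0 4.5 -1.8 1;0 0 4.5 -1.8 1' 57; python3 -c "
from h import *
goto(584.6,-6.3,85.5,2.506)"
```

```text
time_s: 31.78
tool_pos: [584.8, -6.4, 91.5]
tcp_rot: [[0.954, 0.299, 0.0], [0.299, -0.954, -0.0], [0.0, 0.0, -1.0]]
ft_force: [-0.8, -0.0, 0.0]
opening: 41.2
grip_force: 0.0
time_s: 34.15
tool_pos: [584.4, -6.4, 86.9]
tcp_rot: [[-0.507, 0.862, -0.001], [0.862, 0.507, 0.0], [0.0, -0.001, -1.0]]
ft_force: [-1.8, 0.5, 2.1]
opening: 39.2
grip_force: 57.0
d tool [-0.   0.2  1.4] roll -0.403 psi 2.1028 pos [584.43  -6.36  86.86] t 34.15 F [-1.8  0.5  2.1] M [-0.02  0.22  0.13] open 39.2 grip 57.0 q6 -0.563
```

```bash
python3 -m creep '0 0 0.3 -0.1 1;0 0 0.5 -0.2 1;0 0 0.7 -0.3 1;0 0 0.9 -0.38 1;0 0 0.9 -0.38 1' 58; python3 -c "
from h import *
goto(584.6,-6.3,85.5,2.506)"; python3 -m creep '0 0 0 -0.05 1;0 0 0.1 -0.1 1;0 0 0.1 -0.1 1' 58; python3 -c "
from h import *
goto(584.6,-6.3,85.5,2.506)"
```

```text
time_s: 34.78
tool_pos: [584.4, -6.4, 86.1]
tcp_rot: [[-0.79, 0.614, -0.001], [0.614, 0.79, -0.0], [0.001, -0.001, -1.0]]
ft_force: [-3.5, -0.6, 4.4]
opening: 39.5
grip_force: 58.0
d tool [-0.1  0.3  0.6] roll -0.025 psi 2.481 pos [584.36  -6.45  86.12] t 34.77 F [-3.5 -0.6  4.4] M [-0.1   0.44  0.05] open 39.5 grip 58.0 q6 -0.941
time_s: 35.15
tool_pos: [584.4, -6.5, 86.1]
tcp_rot: [[-0.847, 0.532, -0.001], [0.532, 0.847, -0.0], [0.001, -0.0, -1.0]]
ft_force: [-3.6, -0.9, 5.3]
opening: 39.4
grip_force: 58.0
d tool [-0.1  0.3  0.6] roll 0.075 psi 2.5806 pos [584.4   -6.47  86.13] t 35.15 F [-3.6 -0.9  5.3] M [-0.1   0.42  0.05] open 39.4 grip 58.0 q6 -1.041
```

```bash
python3 -m creep '0 0 0 -0.05 1;0 0 0 -0.1 1;0 0 0 -0.15 1' 58; python3 -c "
from h import *
goto(584.6,-6.3,85.5,2.506)"; python3 -m creep '0 0 0 0 -1;0 0 0 0 -1;0 0 0 0 -1;0 0 -40 0 -1;0 0 -80 0 -1;0 0 -80 0 -1;50 0 -80 0 -1;100 0 -80 0 -1;100 0 -80 0 -1;100 0 -80 0 -1'; python3 - <<'E'
from h import *
goto(584.6,-6.3,85.5,2.506)
f=grab_frame("side"); f2=grab_frame("top"); f0=dict(np.load("side0.npz")); t0=dict(np.load("top0.npz"))
o=[cv2.resize(rect(q,0,z,SP,YAW,-60,110)[0][::-1],None,fx=1.6,fy=1.6) for q,z in ((f0,119),(f,119),(f,70),(f2,119))]
cv2.imwrite("pics/d1.png",cv2.resize(np.hstack(o),(800,425)))
E
```

```text
time_s: 35.52
tool_pos: [582.9, -5.9, 86.0]
tcp_rot: [[-0.916, 0.402, -0.004], [0.402, 0.916, 0.002], [0.004, -0.0, -1.0]]
ft_force: [-7.6, 2.0, 11.8]
opening: 38.9
grip_force: 58.0
d tool [-1.8  0.3  0.5] roll 0.222 psi 2.7282 pos [582.86  -5.91  85.97] t 35.52 F [-7.6  2.  11.8] M [ 0.31  1.33 -1.25] open 38.9 grip 58.0 q6 -1.19
time_s: 36.78
tool_pos: [493.7, 33.2, 165.6]
tcp_rot: [[-0.918, 0.396, 0.001], [0.396, 0.918, -0.0], [-0.001, 0.0, -1.0]]
ft_force: [-0.4, -0.7, 0.2]
opening: 88.0
grip_force: 0.0
d tool [-99.1  -0.2  80.2] roll 0.228 psi 2.7339 pos [493.69  33.21 165.62] t 36.77 F [-0.4 -0.7  0.2] M [ 0.02 -0.13  0.04] open 88.0 grip 0.0 q6 -1.12
```

View pics/d1.png

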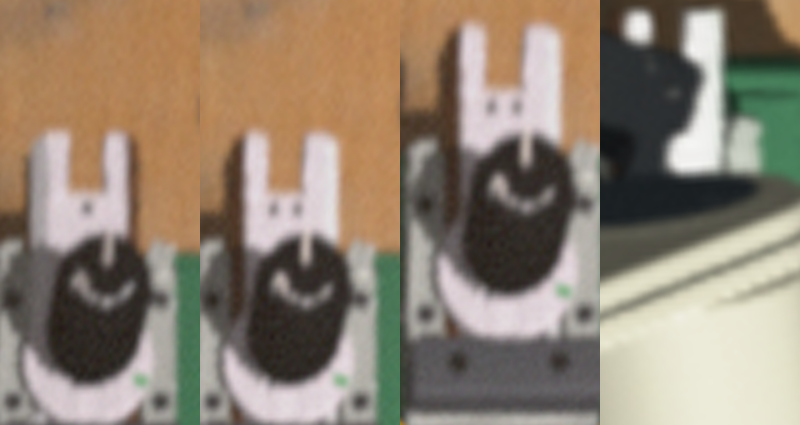

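```bash
python3 -c "
from station import *
print(finish_job())"
```

```text
the job is handed in; nothing more can be done
None
```

The knife is turned end for end and seated over the rib with the two-dot end projecting. The knob is tight with its line back at the red mark, the gripper is clear, and I handed the job in at about 37 s. The last picture matches the starting view, but the judge gave no verdict.

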